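# Jog the curing turntable with the ball-topped stick

## Task

Tilt the tall ball-topped joystick on the rectangular jog box well over towards the raised steel bar on that box and keep it there for at least a second, so that the curing turntable swings the miniature round to the lamp. Then let it go so that it stands upright again. Do not tip it noticeably sideways or backwards, and leave the flat-capped stick of the round remote where it stands.

Things in the scene. Friction and masses are not known exactly. Their poses are not given: they have to be found in the camera images.
- jog_box: Rectangular black control box fixed to the desk, 130 x 90 x 36 mm high, origin at the centre of its underside, z up. Its +x axis points (along the 130 mm) from the stick to the raised steel bar, a rib 12 x 66 mm and 8 mm high across the top near that end, centred 51 mm from the stick. The stick stands in the middle of the top.
- jog_knob (a point): Centre of the ball knob (black, 28 mm diameter) on the jog box's spring-centred stick (steel rod, 9 mm diameter). Upright, it is 108 mm above the desk; the stick pivots 72 mm below the ball's centre, at the middle of the box top, and can tilt every way to a stop at 0.45 rad. It springs back by itself when released; holding it full over takes about 3 N at the ball.
- jog (a joint): Tilt of the ball-topped stick along the box's length, rad: 0 upright, positive towards the raised steel bar, negative away from it, stops at +-0.45. Well over means more than 0.30 (the ball then lies more than 21 mm from upright).
- remote_cap (a point): Centre of the top of the flat round cap (34 mm diameter, 74 mm above the desk) on the short stick of the other control, a round black remote (100 mm diameter, 30 mm high, fixed to the desk). A bystander, to be left alone.
Not all that is in view belongs to the job. Leave any green look-alike of the jog_box alone.

How it is judged:
By the outcome, as a careful person would: the job done as asked, in the order asked, and still so for the second after the job is handed in, with the robot touching nothing.
It also fails if it takes over 35 s, if anything falls off the work surface, if the arm or the gripper's body presses on something with over 40 N, if the wrist force passes 120 N, or if a joint passes its speed limit or range.

## Robot

A 7-joint arm with a two-finger parallel gripper is mounted at the origin on the work surface. World frame = base frame: x ahead of the robot, y to its left, z up, the work surface at z = 0. Lengths are in m, angles in rad, forces in N, time in s.
With the tool pointing down it reaches from about 0.4 to 0.85 m from the base axis. Payload 10.4 kg.
Tool frame: the origin (TCP) lies midway between the tips of the shut fingers; the grasp point (between the pads) lies 19 mm behind it (r.grasp_offset is the distance from the TCP to the grasp point, in m); z points along the fingers, y is the line along which they close (so a half turn about z gives the same grasp; the last joint's range is limited). The gripper opens to 87 mm and grips with 3 to 60 N. Pads are 19 mm wide; open, the fingers measure 117 mm over their backs; the gripper's body (75 mm by 190 mm) begins 51 mm behind the grasp point.
Start: joints at [1.256, 0.332, -0.065, 1.46, 0.022, 1.35, -0.088], TCP at [0.18, -0.599, 0.184] pointing down, gripper open.
Joint ranges: [-2.6, 2.6], [-0.5, 2.12], [-1.47, 1.34], [0.16, 2.42], [-1.27, 4.41], [0.06, 2.06], [-2.6, 2.6]. Speed limits (rad/s): [2.22, 2.22, 2.79, 2.79, 3.14, 3.14, 3.14].

## Interface

Orientations are given as a unit quaternion [x, y, z, w].
In Python, from bench import r gives the robot as it stands.
- The arm moves only by the tool drive_tool, never from a script. Its argument "moves" is a list that holds one entry, the list of rows, each a list of 7 numbers: the shift along the tool's x, y, z in m, then the turn, a rotation vector about the tool's x, y, z in rad, then the opening, from 0 (shut) to 1 (fully open). In form: [[[tx, ty, tz, ax, ay, az, jaw], ...]]. A call has 1 to 10 rows; each row shifts and turns the commanded pose from where the row before left it, along the tool's axes as they then stand; what a row does not reach is not made up. A row lasts 1/10 s, in which the tool goes at most 50 mm and 8.59 degrees, less where a joint would pass 70% of its speed; a pose out of reach is approached as far as the arm can. A call is refused whole if a number of a shift passes 0.05 or a number of a turn 0.15, either way. A call with a gripper value outside its range is refused whole. The fingers move at their own pace and stop on an object; "squeeze" is the grip in N (left out, the last holds). Time passes only in rows, so rows that do not move let the fingers close. It gives the time, the measured TCP pose, the force, the opening and the grip force at its end, in the units of the state.
- r.read_state(): the state, without advancing time (a new reading comes with each control period).
- r.camera(name): name is "scene" or "top"; returns the picture (420x560x3 uint8, red, green, blue); there is no depth.
- r.camera_info(name): a dict with "mtx" (3x3 intrinsics, pixels), "k1" (the pictures are not rectified: a ray, as slopes to the right and down, at radius r is drawn at 1 + k1 r^2 times it, then the intrinsics apply), "rvec" (rotation vector, rad) and "tvec" (3), from world to camera coordinates, as OpenCV has them. Camera axes: x right, y down, z forward; pixel columns grow to the right and rows downward; lengths in m; the calibration is good to about 2 mm. A picture is of the moment at which its call begins. camera_info takes no time and is no camera call.
- r.close_job(): hands the job in; it is judged then, once.
Trained networks look in the newest picture that a camera, given by its name, has taken for a name from the list of things; names that differ only in an ending like _2 or _b are one class to them, and where a whole thing is asked for, a point or a joint stands for the part that bears it (a point fixed in the world has none). Each returns a list of dicts, best first, with "conf" (0 to 1); they miss things now and then, are a little off and sometimes report something else, mostly with a low value. They report only what shows in the picture. A call takes as long as a camera call. They do not tell look-alikes from the thing itself.
- r.find_in(camera, query): "bbox" ([left, top, right, bottom] in pixels, round what is visible of it).
- r.place_of(camera, query): "at" ([column, row] in pixels: a listed point, or the origin of a listed thing).
The state is a dict: "time": time; "joint_positions": joint angles; "joint_vel": joint speeds; "joint_torque": joint torques, N m; "ee_pos": TCP position; "eef_rot": TCP orientation; "ft_force": force on the tool from outside, world axes, zero at the start; "torque": the same for the moment, N m; "width": finger opening in m; "grip_force": force on a finger pad.
Only numpy, scipy, OpenCV 4.12 (cv2) and the standard library are available. Lean on these libraries where they do the work, as an engineer would, in place of code of your own. Each camera call takes 0.05 s, during which the arm holds its last target. There are 200 camera calls.

## Working session

There is one attempt and no reset: what is moved stays moved. The work goes in short steps, Python scripts to look and compute and a tool call to move; the robot and the scene stay as the last step left them, time stands still between calls to the robot, and variables do not carry over. Pictures are saved under pics/ and viewed, at most 10 in all, crops included, and the job is handed in when it is done.

Besides the shell and the picture viewer there is one more tool, called after ">>>" by a JSON object that holds its "name" and its "arguments". drive_tool: Moves the arm, as the interface text tells. Its arguments: {"type":"object","properties":{"moves":{"type":"array"},"squeeze":{"type":"number"}},"required":["moves"]}

```bash
mkdir -p pics; cat > h.py <<'E'
import numpy as np, cv2
from bench import r
def pix2world(cam,uv,z):
    i=r.camera_info(cam);K=np.array(i["mtx"]);R=cv2.Rodrigues(np.array(i["rvec"],float))[0];t=np.array(i["tvec"],float).ravel()
    n=cv2.undistortPoints(np.array([[uv]],float),K,np.array([i["k1"],0,0,0.]))[0,0]
    d=R.T@np.r_[n,1];c=-R.T@t
    return c+d*(z-c[2])/d[2]
def w2pix(cam,p):
    i=r.camera_info(cam)
    return cv2.projectPoints(np.array([p],float),np.array(i["rvec"],float),np.array(i["tvec"],float),np.array(i["mtx"]),np.array([i["k1"],0,0,0.]))[0].ravel()
E
python3 - <<'E'
from h import *
ims=[]
for c in("top","scene"):
    im=r.camera(c);cv2.imwrite(f"pics/{c}0.png",im[...,::-1])
    for q,z in(("jog_box",0),("jog_knob",.108),("remote_cap",.074)):
        for d in r.place_of(c,q)[:3]: print(c,q,np.round(d["at"],1),round(d["conf"],2),pix2world(c,d["at"],z).round(4))
s=r.read_state();print(s["time"],s["ee_pos"],s["eef_rot"],s["width"])
E
```

```text
top jog_box [409.8 171.1] 0.89 [ 0.5855 -0.3319  0.    ]
top jog_box [373.2 244.6] 0.83 [ 0.4159 -0.2389  0.    ]
top jog_box [323.7 171.6] 0.67 [ 0.5889 -0.1297  0.    ]
top jog_knob [417.2 158.5] 0.82 [ 0.5951 -0.3234  0.108 ]
top jog_knob [330.  163.9] 0.79 [ 0.5875 -0.1355  0.108 ]
top jog_knob [377.2 245.9] 0.56 [ 0.4104 -0.2295  0.108 ]
top remote_cap [203.6 208.1] 0.51 [0.5029 0.1408 0.074 ]
scene jog_box [225.2 211.4] 0.98 [ 0.4163 -0.229   0.    ]
scene jog_box [227.9 264.5] 0.59 [ 0.5885 -0.1287  0.    ]
scene jog_knob [221.9 220.9] 0.89 [ 0.5898 -0.13    0.108 ]
scene jog_knob [138.8 201.1] 0.87 [ 0.5884 -0.3275  0.108 ]
scene jog_knob [218.3 170.7] 0.71 [ 0.4132 -0.2378  0.108 ]
scene remote_cap [377.3 239.7] 0.83 [0.4979 0.1482 0.074 ]
0.4 [ 0.17979033 -0.59852959  0.18423386] [ 9.89376604e-01  1.45375124e-01 -1.01307764e-05 -9.07201679e-05] 0.08708909222918383
```

View pics/top0.png

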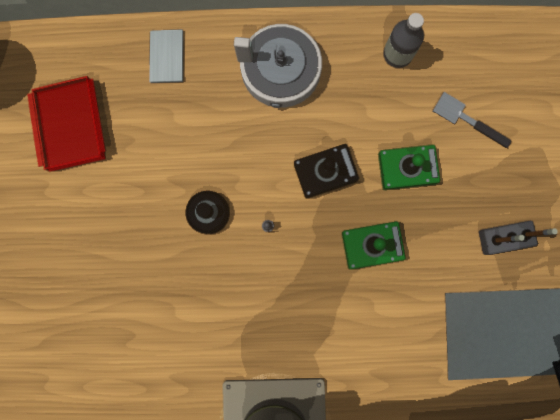

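View pics/scene0.png

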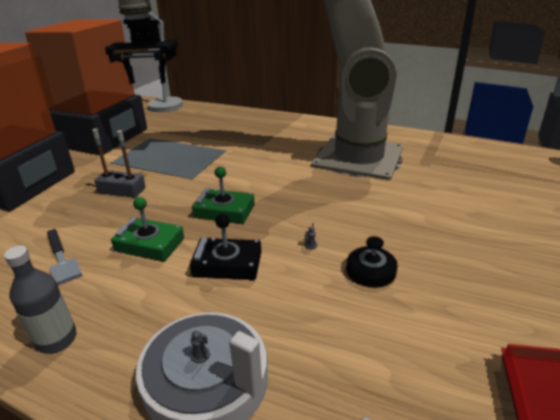

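The top picture shows the black jog box at about (326,171), with its bar on the right at about (348,162). The green look-alikes are at (410,167) and (374,245), and the remote is at (207,212). Next I'll measure the box axis.

```bash
python3 - <<'E'
from h import *
im=cv2.imread("pics/top0.png")
c=im[130:212,280:372]
cv2.imwrite("pics/crop.png",cv2.resize(c,None,fx=7,fy=7,interpolation=cv2.INTER_CUBIC))
hsv=cv2.cvtColor(im,cv2.COLOR_BGR2HSV)
m=np.zeros(im.shape[:2],np.uint8);m[135:212,285:368]=1
bar=((hsv[...,2]>110)&(hsv[...,1]<70)&(m>0)).astype(np.uint8)
n,l,s,ce=cv2.connectedComponentsWithStats(bar)
for k in range(1,n):
  if s[k,4]>15:
    ys,xs=np.where(l==k);P=np.array([pix2world("top",(x,y),.044)[:2] for x,y in zip(xs,ys)])
    w,v=np.linalg.eigh(np.cov(P.T));print("bright",s[k],P.mean(0).round(4),"len dir",v[:,1],np.sqrt(12*w))
dk=((hsv[...,2]<60)&(m>0)).astype(np.uint8)|bar
dk=cv2.morphologyEx(dk,cv2.MORPH_CLOSE,np.ones((5,5)))
n,l,s,ce=cv2.connectedComponentsWithStats(dk);k=1+s[1:,4].argmax()
ys,xs=np.where(l==k);P=np.array([pix2world("top",(x,y),.036)[:2] for x,y in zip(xs,ys)],np.float32)
print(cv2.minAreaRect(P), cv2.boxPoints(cv2.minAreaRect(P)))
E
```

```text
bright [342 149  12  27 108] [ 0.6029 -0.1807] len dir [-0.95378389 -0.30049341] [0.00901799 0.0624647 ]
((0.5844669938087463, -0.13343751430511475), (0.09182873368263245, 0.13033631443977356), 17.292621612548828) [[ 0.5212567  -0.08486315]
 [ 0.55999935 -0.20930815]
 [ 0.6476773  -0.18201187]
 [ 0.60893464 -0.05756688]]
```

View pics/crop.png

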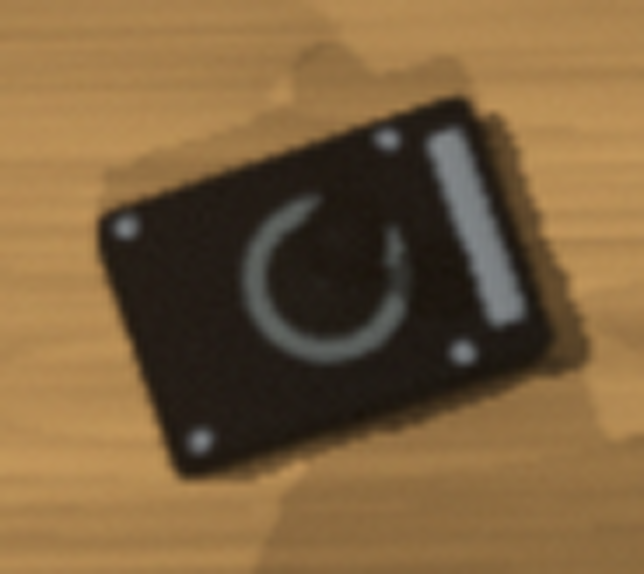

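Box centre is about (0.588,-0.1325) and the direction to the bar is about (0.30,-0.954). The two cameras agree with each other and with the bar offset. I'll move above the knob, turn 90° so the fingers close across the box, then descend.

>>> {"name": "drive_tool", "arguments": {"moves": [[[0.02, -0.012, 0, 0, 0, 0, 1], [0.04, -0.025, 0, 0, 0, 0, 1], [0.04, -0.025, 0, 0, 0, 0, 1], [0.04, -0.025, 0, 0, 0, 0, 1], [0.04, -0.025, 0, 0, 0, 0, 1], [0.04, -0.025, 0, 0, 0, 0, 1], [0.04, -0.025, 0, 0, 0, 0, 1], [0.04, -0.025, 0, 0, 0, 0, 1], [0.04, -0.025, 0, 0, 0, 0, 1], [0.04, -0.025, 0, 0, 0, 0, 1]]]}}

```text
time: 1.4
ee_pos: [0.4766, -0.2608, 0.1847]
eef_rot: [0.989, 0.145, 0.0, 0.0]
ft_force: [1.0, -0.8, -0.3]
width: 0.0872
grip_force: 0.0
```

>>> {"name": "drive_tool", "arguments": {"moves": [[[0.04, -0.025, 0, 0, 0, 0, 1], [0.04, -0.025, 0, 0, 0, 0, 1], [0.04, -0.025, 0, 0, 0, 0, 1], [0.025, -0.017, 0, 0, 0, 0.1, 1], [0, 0, 0, 0, 0, 0.14, 1], [0, 0, 0, 0, 0, 0.14, 1], [0, 0, 0, 0, 0, 0.14, 1], [0, 0, 0, 0, 0, 0.14, 1], [0, 0, 0, 0, 0, 0.14, 1], [0, 0, 0, 0, 0, 0.14, 1]]]}}

```text
time: 2.4
ee_pos: [0.588, -0.1325, 0.1843]
eef_rot: [0.947, -0.321, 0.0, 0.0]
ft_force: [-0.1, 0.0, -0.3]
width: 0.0871
grip_force: 0.0
```

>>> {"name": "drive_tool", "arguments": {"moves": [[[0, 0, 0, 0, 0, 0.14, 1], [0, 0, 0, 0, 0, 0.14, 1], [0, 0, 0, 0, 0, 0.14, 1], [0, 0, 0, 0, 0, 0.14, 1], [0, 0, 0, 0, 0, 0.06, 1], [0, 0, 0, 0, 0, 0, 1]]]}}

```text
time: 3.0
ee_pos: [0.5871, -0.1325, 0.1812]
eef_rot: [0.828, -0.56, -0.002, 0.003]
ft_force: [-0.3, -0.3, 0.2]
width: 0.087
grip_force: 0.0
```

```bash
cat > chk.py <<'E'
from h import *
from scipy.spatial.transform import Rotation as Ro
def chk(goal):
    s=r.read_state();R=Ro.from_quat(s["eef_rot"]).as_matrix()
    print(s["time"],s["ee_pos"].round(4) if hasattr(s["ee_pos"],"round") else s["ee_pos"],R.round(3).tolist(),s["width"],s["ft_force"],s["grip_force"])
    print("tool shift",(R.T@(np.array(goal)-s["ee_pos"])).round(4), "u angle",np.degrees(np.arctan2(R[1,0],R[0,0])))
E
python3 - <<'E'
from chk import *
chk([.588,-.1325,.089])
im=r.camera("scene");cv2.imwrite("pics/s1.png",cv2.resize(im[100:340,100:400,::-1],None,fx=2.6,fy=2.5))
for d in r.place_of("scene","jog_knob")[:3]: print(np.round(d["at"],1),round(d["conf"],2),pix2world("scene",d["at"],.108).round(4))
E
```

```text
3.0 [ 0.5871 -0.1325  0.1812] [[0.373, -0.928, -0.007], [-0.928, -0.373, -0.002], [-0.001, 0.007, -1.0]] 0.08697876197010404 [-0.29723949 -0.25726684  0.22605926] 0.0
tool shift [ 0.0004 -0.0015  0.0922] u angle -68.1095266716689
[138.4 200.2] 0.77 [ 0.5858 -0.3306  0.108 ]
[224.6 220. ] 0.7 [ 0.5853 -0.1267  0.108 ]
[219.6 169.9] 0.7 [ 0.4087 -0.2369  0.108 ]
```

View pics/s1.png

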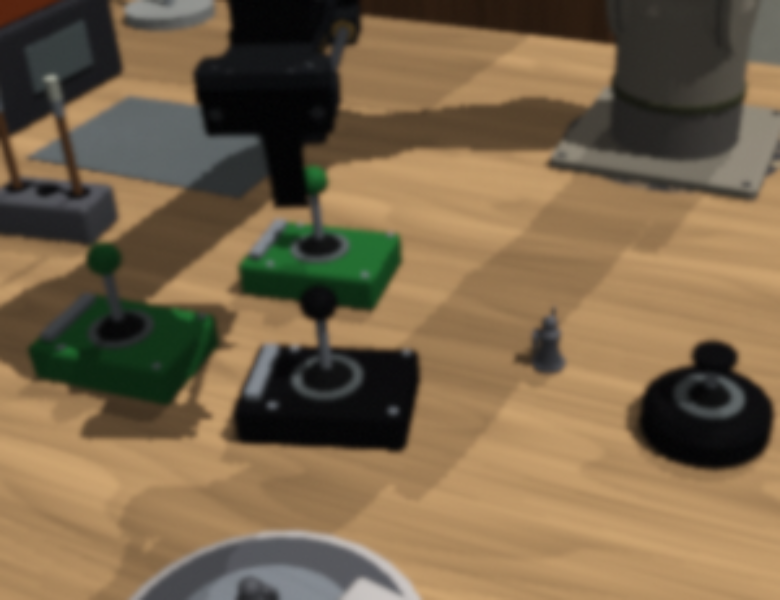

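The gripper looks further back in this picture than its pose suggests, and the turn came up short. I'll check the projection and the joints.

```bash
python3 - <<'E'
from chk import *
chk([.588,-.1325,.089])
s=r.read_state();print(np.round(s["joint_positions"],3),np.round(s["joint_vel"],3))
p=np.array(s["ee_pos"]);R=Ro.from_quat(s["eef_rot"]).as_matrix()
for k in(-.05,0,.05): print(k,w2pix("scene",p+R[:,1]*k),w2pix("top",p+R[:,1]*k))
print("knob",w2pix("scene",[.588,-.1325,.108]))
im=r.camera("scene");im2=r.camera("top");cv2.imwrite("pics/s2.png",np.hstack([im[60:300,60:400],im2[60:300,200:500]])[...,::-1])
E
```

```text
3.1 [ 0.5872 -0.1315  0.1811] [[0.375, -0.927, -0.007], [-0.927, -0.375, -0.001], [-0.002, 0.007, -1.0]] 0.08698636518579449 [0.0914183  0.92189588 0.53408412] 0.0
tool shift [ 0.0014 -0.001   0.0921] u angle -67.95410571636233
[ 0.1    0.286  0.053  1.528 -0.013  1.335 -2.603] [ 0.049  0.    -0.052 -0.005  0.002  0.    -0.002]
-0.05 [214.19357217 201.24916417] [320.87510261 135.12504258]
0 [218.03812613 186.3764234 ] [331.02154624 157.60125165]
0.05 [221.48769004 173.09291132] [341.2421625  180.31760635]
knob [221.21384105 220.12510877]
```

View pics/s2.png

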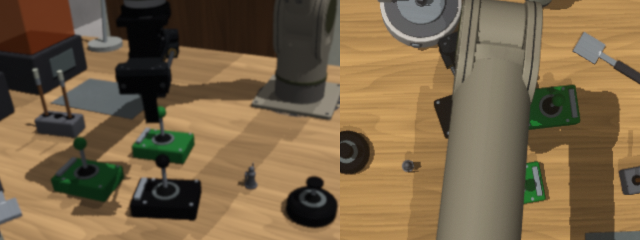

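Joint 7 has run to its limit. A grasp turned by a half turn puts it near +0.5, so I'll turn back.

>>> {"name": "drive_tool", "arguments": {"moves": [[[0, 0, 0, 0, 0, -0.1, 1], [0, 0, 0, 0, 0, -0.14, 1], [0, 0, 0, 0, 0, -0.14, 1], [0, 0, 0, 0, 0, -0.14, 1], [0, 0, 0, 0, 0, -0.14, 1], [0, 0, 0, 0, 0, -0.14, 1], [0, 0, 0, 0, 0, -0.14, 1], [0, 0, 0, 0, 0, -0.14, 1], [0, 0, 0, 0, 0, -0.14, 1], [0, 0, 0, 0, 0, -0.14, 1]]]}}

```text
time: 4.2
ee_pos: [0.5869, -0.1329, 0.1812]
eef_rot: [0.996, 0.088, -0.003, -0.0]
ft_force: [-0.4, -0.2, -0.4]
width: 0.0871
grip_force: 0.0
```

>>> {"name": "drive_tool", "arguments": {"moves": [[[0, 0, 0, 0, 0, -0.14, 1], [0, 0, 0, 0, 0, -0.14, 1], [0, 0, 0, 0, 0, -0.14, 1], [0, 0, 0, 0, 0, -0.14, 1], [0, 0, 0, 0, 0, -0.14, 1], [0, 0, 0, 0, 0, -0.14, 1], [0, 0, 0, 0, 0, -0.14, 1], [0, 0, 0, 0, 0, -0.14, 1], [0, 0, 0, 0, 0, -0.14, 1], [0, 0, 0, 0, 0, -0.14, 1]]]}}

```text
time: 5.2
ee_pos: [0.5869, -0.1329, 0.1813]
eef_rot: [0.705, 0.709, -0.002, -0.002]
ft_force: [-0.0, -0.0, -0.6]
width: 0.0874
grip_force: 0.0
```

>>> {"name": "drive_tool", "arguments": {"moves": [[[0, 0, 0, 0, 0, -0.14, 1], [0, 0, 0, 0, 0, -0.08, 1], [0, 0, 0, 0, 0, 0, 1]]]}}

```text
time: 5.5
ee_pos: [0.5869, -0.133, 0.1812]
eef_rot: [0.625, 0.781, -0.002, -0.003]
ft_force: [0.2, 0.6, -0.5]
width: 0.0873
grip_force: 0.0
```

```bash
python3 - <<'E'
from chk import *
chk([.588,-.1325,.089])
s=r.read_state();print(np.round(s["joint_positions"],3))
p=np.array(s["ee_pos"]);R=Ro.from_quat(s["eef_rot"]).as_matrix()
for k in(-.05,0,.05): print(k,w2pix("scene",p+R[:,1]*k),w2pix("top",p+R[:,1]*k))
print(R[:,2])
im=r.camera("scene");cv2.imwrite("pics/s3.png",cv2.resize(im[80:280,130:330,::-1],None,fx=3,fy=3))
E
```

```text
5.5 [ 0.5869 -0.133   0.1812] [[-0.22, 0.976, -0.007], [0.976, 0.22, 0.0], [0.001, -0.006, -1.0]] 0.0872678222871114 [ 0.18111728  0.59923052 -0.54138254] 0.0
tool shift [0.0001 0.0018 0.0922] u angle 102.68181997379097
[ 0.398  0.306 -0.312  1.511  0.096  1.346  0.298]
-0.05 [225.11423584 172.96061375] [338.10963473 181.74676782]
0 [217.41093651 186.11153694] [331.7547408  157.71936878]
0.05 [208.83238276 200.79871454] [325.44118691 133.95951313]
[-6.64422300e-03  3.93907353e-05 -9.99977926e-01]
```

View pics/s3.png

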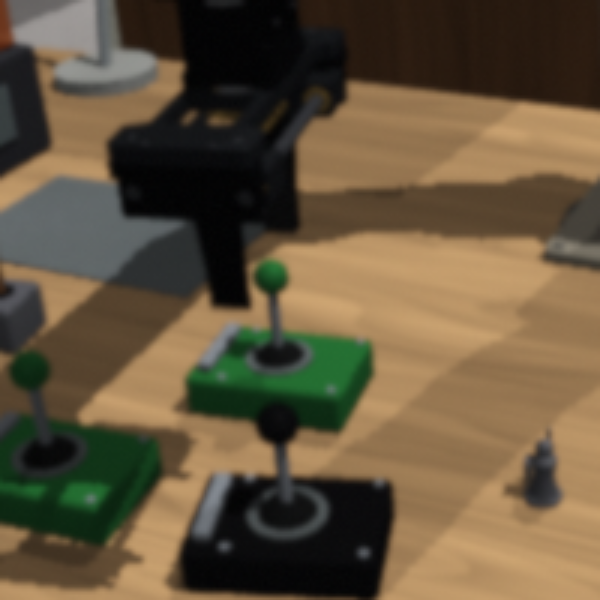

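The picture shows the front finger tip at about (207,182), where the pose predicts (209,201). The gripper appears about 35 mm too high, so I'll compare with the start picture and with the body's projection.

```bash
python3 - <<'E'
from chk import *
# start pose
R=Ro.from_quat([.98937,.14537,0,0]).as_matrix();p=np.array([.1798,-.5985,.1842])
for c in("scene","top"):
  for k in(-.05,0,.05): print("start",c,k,w2pix(c,p+R[:,1]*k).round(1))
s=r.read_state();p=np.array(s["ee_pos"]);R=Ro.from_quat(s["eef_rot"]).as_matrix()
for b in(0,-.015,-.03,-.045,-.07): print("now back",b,[w2pix("scene",p+R@[x,.05,b]).round(0).tolist() for x in(-.0375,-.0095,.0095,.0375)])
im=cv2.imread("pics/scene0.png");a=cv2.resize(im[0:110,90:200],None,fx=3.5,fy=3.5)
b=cv2.resize(cv2.imread("pics/top0.png")[310:420,450:560],None,fx=3.5,fy=3.5)
cv2.imwrite("pics/st.png",np.hstack([a,b]))
print(r.camera_info("scene")["tvec"],r.camera_info("top")["tvec"])
E
```

```text
start scene -0.05 [165.3  94.3]
start scene 0 [149.2  94.4]
start scene 0.05 [133.5  94.5]
start top -0.05 [547.2 363.4]
start top 0 [569.5 354.8]
start top 0.05 [591.5 346.3]
now back 0 [[188.0, 199.0], [203.0, 200.0], [214.0, 201.0], [230.0, 202.0]]
now back -0.015 [[187.0, 192.0], [202.0, 193.0], [213.0, 194.0], [229.0, 195.0]]
now back -0.03 [[185.0, 184.0], [201.0, 185.0], [212.0, 186.0], [228.0, 187.0]]
now back -0.045 [[184.0, 176.0], [200.0, 177.0], [211.0, 178.0], [228.0, 179.0]]
now back -0.07 [[182.0, 163.0], [198.0, 164.0], [209.0, 164.0], [226.0, 165.0]]
[ 0.24185619 -0.16749067  1.24959486] [-0.01640771  0.49255567  1.19493957]
```

View pics/st.png

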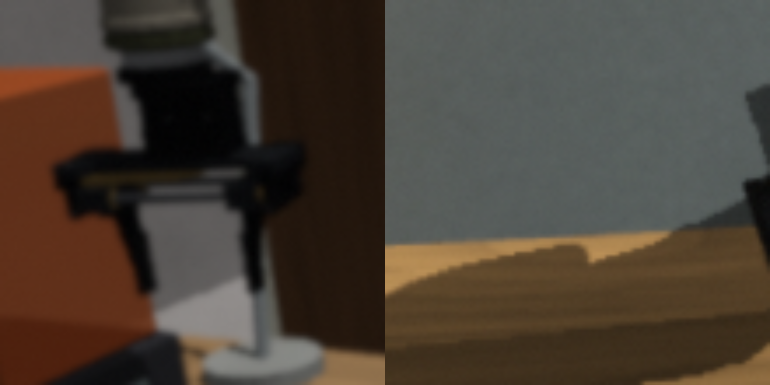

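>>> {"name": "drive_tool", "arguments": {"moves": [[[0, 0, 0, 0, 0, -0.08, 0], [0, 0, 0, 0, 0, 0, 0], [0, 0, 0, 0, 0, 0, 0], [0, 0, 0, 0, 0, 0, 0], [0, 0, 0, 0, 0, 0, 0], [0, 0, 0, 0, 0, 0, 0], [0, 0, 0, 0, 0, 0, 0], [0, 0, 0, 0, 0, 0, 0], [0, 0, 0, 0, 0, 0, 0], [0, 0, 0, 0, 0, 0, 0]]]}}

```text
time: 6.55
ee_pos: [0.587, -0.1325, 0.1811]
eef_rot: [0.593, 0.805, -0.002, -0.003]
ft_force: [0.6, -0.9, -0.2]
width: 0.0151
grip_force: 0.0
```

```bash
python3 - <<'E'
from chk import *
chk([.588,-.1325,.089])
p=np.array(r.read_state()["ee_pos"]);print(w2pix("scene",p))
im=r.camera("scene");cv2.imwrite("pics/s4full.png",im[...,::-1])
g=im.max(2)
for y in range(140,214,2): print(y,''.join('#' if v<50 else '.' for v in g[y,185:250]))
E
```

```text
6.55 [ 0.587  -0.1325  0.1811] [[-0.296, 0.955, -0.007], [0.955, 0.296, -0.001], [0.002, -0.007, -1.0]] 0.015125662110132599 [ 0.58213854 -0.85141537 -0.16627105] 0.0
tool shift [-0.0004  0.0016  0.0921] u angle 107.21425146666714
[217.62224216 186.25199527]
140 #####################################............................
142 ######################################...........................
144 ######################################...........................
146 ######################################...........................
148 #######################################..........................
150 #######################################..........................
152 #######################################..........................
154 ......################################...........................
156 .......###############################...........................
158 ...####################################..........................
160 #######################################..........................
162 ######################################...........................
1
[... 1048 characters left out ...]

194 ...................................##...###......................
196 ..............................###############....................
198 ..............................################...................
200 ...............................#############.....................
202 ....................................#............................
204 .................................................................
206 .................................................................
208 .................................................................
210 .........################........................................
212 ........#################################........................
```

```bash
python3 -c "
import cv2
im=cv2.imread('pics/s4full.png');cv2.imwrite('pics/s4.png',cv2.resize(im[60:260,130:330],None,fx=3,fy=3))"
```

```text
(no output)
```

View pics/s4.png

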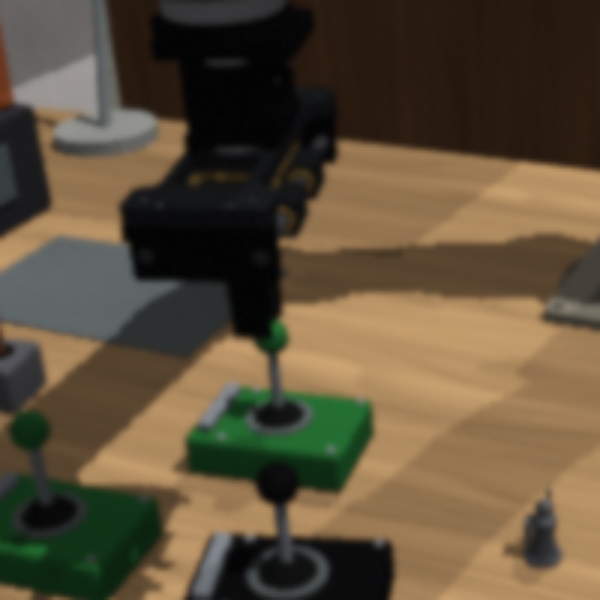

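The shut finger tips show at about (215,171) against a predicted row of 186, so they really sit about 30 mm higher than reported. I'll reopen, descend straddling the ball, which is safe either way, and re-measure there.

>>> {"name": "drive_tool", "arguments": {"moves": [[[0, 0, 0, 0, 0, 0, 1], [0, 0, 0, 0, 0, 0, 1], [0, 0, 0, 0, 0, 0, 1], [0, 0, 0, 0, 0, 0, 1], [0, 0, 0, 0, 0, 0, 1], [0, 0, 0, 0, 0, 0, 1], [0, 0, 0, 0, 0, 0, 1], [0, 0.0015, 0, 0, 0, 0, 1], [0, 0, 0.01, 0, 0, 0, 1], [0, 0, 0.015, 0, 0, 0, 1]]]}}

```text
time: 7.6
ee_pos: [0.5887, -0.1321, 0.1557]
eef_rot: [0.593, 0.805, -0.002, -0.002]
ft_force: [0.0, 0.2, 0.1]
width: 0.0819
grip_force: 0.0
```

>>> {"name": "drive_tool", "arguments": {"moves": [[[0, 0, 0.02, 0, 0, 0, 1], [0, 0, 0.02, 0, 0, 0, 1], [0, 0, 0.017, 0, 0, 0, 1], [0, 0, 0.01, 0, 0, 0, 1], [0, 0, 0, 0, 0, 0, 1], [0, 0, 0, 0, 0, 0, 1]]]}}

```text
time: 8.2
ee_pos: [0.5879, -0.1321, 0.0892]
eef_rot: [0.593, 0.805, -0.002, -0.003]
ft_force: [0.8, 0.6, 0.2]
width: 0.0869
grip_force: 0.0
```

```bash
python3 - <<'E'
from chk import *
chk([.588,-.1325,.089])
s=r.read_state();p=np.array(s["ee_pos"]);R=Ro.from_quat(s["eef_rot"]).as_matrix()
for k in (-.05,.05): print(k,[(b,w2pix("scene",p+R@[0,k,b]).round(0).tolist()) for b in(0,-.015,-.03)])
im=r.camera("scene");cv2.imwrite("pics/s5.png",cv2.resize(im[110:290,140:320,::-1],None,fx=3.3,fy=3.3))
for d in r.place_of("scene","jog_knob")[:4]: print(np.round(d["at"],1),round(d["conf"],2),pix2world("scene",d["at"],.108).round(4))
E
```

```text
8.2 [ 0.5879 -0.1321  0.0892] [[-0.296, 0.955, -0.007], [0.955, 0.296, -0.0], [0.002, -0.007, -1.0]] 0.08693272327192862 [0.79401661 0.5763207  0.16651745] 0.0
tool shift [-0.0005  0.      0.0002] u angle 107.22092441118538
-0.05 [(0, [227.0, 214.0]), (-0.015, [227.0, 207.0]), (-0.03, [226.0, 201.0])]
0.05 [(0, [217.0, 244.0]), (-0.015, [216.0, 238.0]), (-0.03, [215.0, 231.0])]
[224.  216.5] 0.93 [ 0.5753 -0.1335  0.108 ]
[139.1 201.7] 0.87 [ 0.5901 -0.3253  0.108 ]
```

View pics/s5.png

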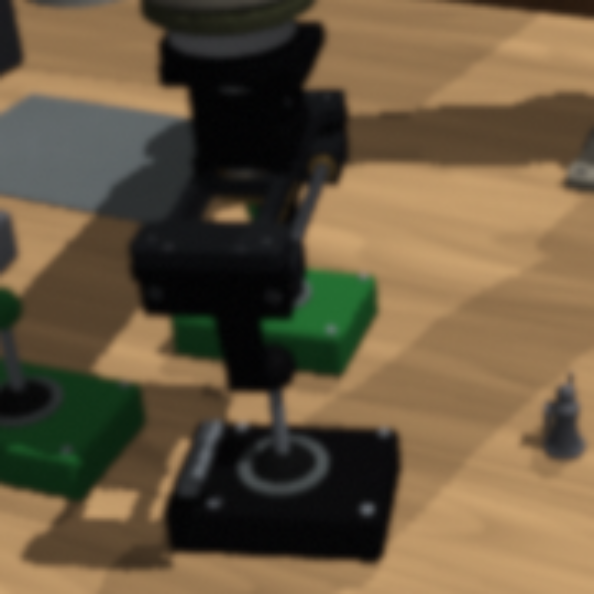

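The front finger tip is at about (216,228) where the pose predicts (217,244), and the ball is upright at about (223,221). The tips therefore sit about 35 mm above the reported point. Going 29 mm lower is clear of the box and ball under either reading, then I'll grip gently and let the width confirm it (28 mm = ball).

>>> {"name": "drive_tool", "arguments": {"moves": [[[0, 0, 0.01, 0, 0, 0, 1], [0, 0, 0.01, 0, 0, 0, 1], [0, 0, 0.009, 0, 0, 0, 1], [0, 0, 0, 0, 0, 0, 0.5], [0, 0, 0, 0, 0, 0, 0.4], [0, 0, 0, 0, 0, 0, 0.4], [0, 0, 0, 0, 0, 0, 0.4], [0, 0, 0, 0, 0, 0, 0.4]]], "squeeze": 12}}

```text
time: 9.1
ee_pos: [0.5878, -0.1322, 0.0604]
eef_rot: [0.593, 0.805, -0.002, -0.002]
ft_force: [-0.8, -1.0, -0.5]
width: 0.055
grip_force: 0.0
```

>>> {"name": "drive_tool", "arguments": {"moves": [[[0, 0, 0, 0, 0, 0, 0.3], [0, 0, 0, 0, 0, 0, 0.2], [0, 0, 0, 0, 0, 0, 0.1], [0, 0, 0, 0, 0, 0, 0], [0, 0, 0, 0, 0, 0, 0], [0, 0, 0, 0, 0, 0, 0]]]}}

```text
time: 9.7
ee_pos: [0.5875, -0.1322, 0.0601]
eef_rot: [0.593, 0.805, -0.002, -0.003]
ft_force: [-0.3, 0.1, 0.8]
width: 0.0267
grip_force: 12.0
```

The width is about 27 mm at 12 N, so the ball is held. Now I'll tilt along its arc towards the bar (tool -x).

>>> {"name": "drive_tool", "arguments": {"moves": [[[-0.0036, 0, 0.0001, 0, 0, 0, 0], [-0.0036, 0, 0.0003, 0, 0, 0, 0], [-0.0036, 0, 0.0004, 0, 0, 0, 0], [-0.0035, 0, 0.0006, 0, 0, 0, 0], [-0.0035, 0, 0.0008, 0, 0, 0, 0], [-0.0035, 0, 0.001, 0, 0, 0, 0], [-0.0034, 0, 0.0012, 0, 0, 0, 0], [-0.0033, 0, 0.0013, 0, 0, 0, 0], [0, 0, 0, 0, 0, 0, 0]]]}}

```text
time: 10.6
ee_pos: [0.596, -0.1594, 0.0542]
eef_rot: [0.594, 0.805, -0.002, -0.003]
ft_force: [-0.2, 1.2, 2.5]
width: 0.0274
grip_force: 12.0
```

```bash
python3 - <<'E'
from chk import *
chk([.588,-.1325,.060])
im=r.camera("scene");cv2.imwrite("pics/s6.png",cv2.resize(im[110:410,110:310,::-1],None,fx=2,fy=2,interpolation=cv2.INTER_CUBIC))
for a in(0,.3,.4): print(a,w2pix("scene",[.588+.3*.072*np.sin(a),-.1325-.954*.072*np.sin(a),.036+.072*np.cos(a)]))
for d in r.place_of("scene","jog_knob")[:3]: print(np.round(d["at"],1),round(d["conf"],2))
E
```

```text
10.6 [ 0.596  -0.1594  0.0542] [[-0.295, 0.955, -0.007], [0.955, 0.295, -0.001], [0.001, -0.007, -1.0]] 0.027399754277385065 [-0.18116359  1.15639899  2.49547557] 12.000143229961395
tool shift [ 0.0281  0.0003 -0.0058] u angle 107.18616243121714
0 [221.21384105 220.12510877]
0.3 [210.39597398 221.13732023]
0.4 [207.07220155 222.08131211]
[207.  219.9] 0.62
```

View pics/s6.png

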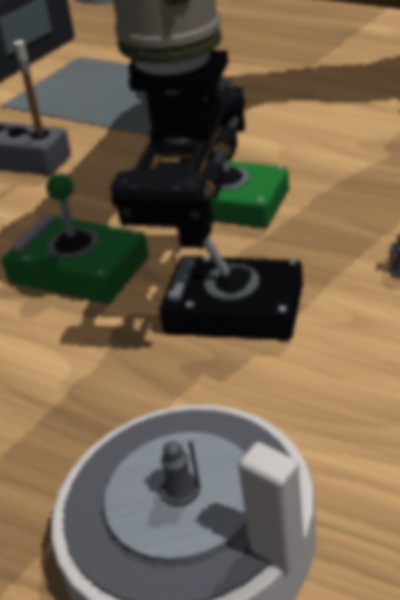

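The stick leans well over: the knob reads (207,220), and 0.4 rad predicts (207,222). I'll hold for over a second and watch the turntable.

>>> {"name": "drive_tool", "arguments": {"moves": [[[-0.001, 0, 0.0003, 0, 0, 0, 0], [0, 0, 0, 0, 0, 0, 0], [0, 0, 0, 0, 0, 0, 0], [0, 0, 0, 0, 0, 0, 0], [0, 0, 0, 0, 0, 0, 0], [0, 0, 0, 0, 0, 0, 0], [0, 0, 0, 0, 0, 0, 0], [0, 0, 0, 0, 0, 0, 0], [0, 0, 0, 0, 0, 0, 0], [0, 0, 0, 0, 0, 0, 0]]]}}

```text
time: 11.7
ee_pos: [0.5961, -0.1599, 0.054]
eef_rot: [0.593, 0.805, -0.002, -0.003]
ft_force: [-0.9, 2.2, 2.4]
width: 0.0269
grip_force: 12.0
```

>>> {"name": "drive_tool", "arguments": {"moves": [[[0, 0, 0, 0, 0, 0, 0], [0, 0, 0, 0, 0, 0, 0], [0, 0, 0, 0, 0, 0, 0], [0, 0, 0, 0, 0, 0, 0], [0, 0, 0, 0, 0, 0, 0], [0, 0, 0, 0, 0, 0, 0]]]}}

```text
time: 12.3
ee_pos: [0.5961, -0.1598, 0.054]
eef_rot: [0.593, 0.805, -0.002, -0.003]
ft_force: [0.3, 1.5, 4.1]
width: 0.0271
grip_force: 12.0
```

```bash
python3 - <<'E'
from chk import *
chk([.588,-.1325,.060])
im=r.camera("scene");a=cv2.imread("pics/s4full.png")
cv2.imwrite("pics/s7full.png",im[...,::-1])
for d in r.place_of("scene","jog_knob")[:3]: print(np.round(d["at"],1),round(d["conf"],2))
old=cv2.imread("pics/s6.png");old=cv2.resize(old,(200,300),interpolation=cv2.INTER_AREA)
new=im[110:410,110:310,::-1]
for n,b in(("vs start",a[110:410,110:310]),("vs 1.6s ago",old)):
  d=np.abs(b.astype(int)-new).max(2)[200:300]; print(n,(d>40).sum())
cv2.imwrite("pics/s7.png",cv2.resize(new,None,fx=2,fy=2))
E
```

```text
12.3 [ 0.5961 -0.1598  0.054 ] [[-0.296, 0.955, -0.007], [0.955, 0.296, -0.001], [0.002, -0.007, -1.0]] 0.027102204293909866 [0.31382993 1.4906473  4.10464136] 12.000200897455215
tool shift [ 0.0285  0.0003 -0.0059] u angle 107.21697434808252
[139.3 204.1] 0.78
[209.4 219.7] 0.67
vs start 44
vs 1.6s ago 0
```

View pics/s7.png

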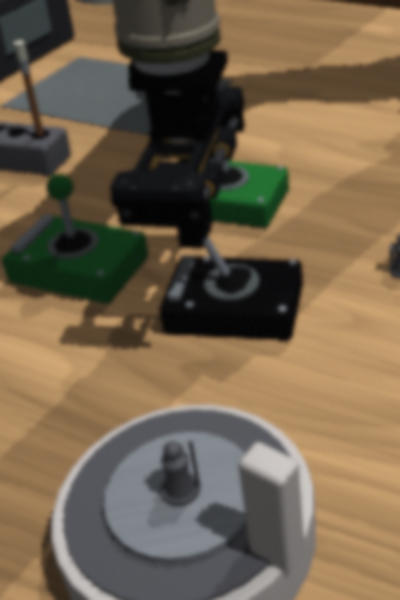

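The stick is still held at about 0.4 rad. I'm out of picture views, in fact one over the allowed ten. From here I'll use numbers only, starting with whether the turntable changed after the tilt began.

```bash
python3 - <<'E'
import cv2,numpy as np
f=lambda n:cv2.imread(f"pics/{n}.png").astype(int)
a,b,s0=f("s4full"),f("s7full"),f("scene0")
for n,x,y in(("scene0-s4",s0,a),("s4-s7",a,b)):
  d=np.abs(x-y).max(2)[305:415,130:280]>25;ys,xs=np.where(d);print(n,d.sum(),(xs.min()+130,xs.max()+130,ys.min()+305,ys.max()+305) if d.sum() else "")
  for r in range(0,110,4): print(''.join('#' if d[r:r+4,c:c+2].any() else '.' for c in range(0,150,2)))
E
```

```text
scene0-s4 0 
...........................................................................
...........................................................................
...........................................................................
...........................................................................
...........................................................................
...........................................................................
...........................................................................
...........................................................................
...........................................................................
...........................................................................
...........................................................................
...........................................................................
...........................................................................
...........................................................................
.......................
[... 2539 characters left out ...]
................
...........................................................................
...........................................................................
#..........................................................................
#..........................................................................
...........................................................................
...........................................................................
...........................................................................
...........................................................................
...........................................................................
```

```bash
python3 - <<'E'
from h import *
im=cv2.imread("pics/s7full.png")
g=im.max(2)
for y in range(226,250): print(y,' '.join('%3d'%v for v in g[y,204:232]))
for a in(0,.3,.36,.4,.45): print(a,[w2pix("scene",[.588+.3*l*np.sin(a),-.1325-.954*l*np.sin(a),.036+l*np.cos(a)]).round(1).tolist() for l in(0,.02,.04,.055,.072)])
E
```

```text
226   4   5   4   4   4   5   7   7  12  35  78 126 152 161 162 163 162 160 157 154 153 152 151 149 148 147 147 146
227   4   4   4   5   4   7   5   7  19  52 105 149 167 172 173 173 173 171 165 162 161 161 160 159 158 156 152 150
228   5   2   4   4   5   5   7  13  29  68 119 158 175 180 181 181 181 179 175 173 173 172 173 173 173 169 163 160
229   5   4   5   5   6   5  12  24  46  76 116 150 172 181 183 184 184 183 181 181 181 181 181 181 181 180 176 173
230   5   4   4   4   4   6  14  31  56  82 105 134 162 177 182 183 184 184 184 184 184 183 184 184 184 184 182 181
231   4   4   5   5   5   6  14  34  59  83  99 118 147 168 179 181 182 183 183 183 184 184 184 184 184 184 184 184
232  23  22  18  17  18  18  25  42  61  78  93 104 129 156 172 178 179 181 181 181 182 182 183 183 184 184 184 184
233  75  71  65  58  56  56  64  80  88  82  85  97 115 143 164 175 178 179 179 180 179 178 180 181 181 182 183 182
234 136 133 122 116 113 113 120 131 128 102  82  91 103 126 152 170 179 179 180 178 177 177 177 178 178 177 176 174
235 169 166 159 155 154 155 158 164 158 127  90  81  95 
[... 1408 characters left out ...]
 43  53  54  41  25  19  17  17  17  17  18
248  35  16   8   7   7   7   6   9  17  29  35  41  44  45  44  34  23  25  30  30  24  19  17  18  18  18  17  17
249  31  14  10   9   6   7   9  14  28  41  47  49  46  38  28  19  14  16  17  16  15  16  16  17  17  17  17  17
0 [[224.7, 250.0], [223.8, 242.0], [222.8, 233.8], [222.1, 227.5], [221.2, 220.1]]
0.3 [[224.7, 250.0], [220.9, 242.3], [216.9, 234.3], [213.9, 228.2], [210.4, 221.1]]
0.36 [[224.7, 250.0], [220.3, 242.4], [215.8, 234.6], [212.4, 228.6], [208.4, 221.7]]
0.4 [[224.7, 250.0], [220.0, 242.5], [215.1, 234.8], [211.4, 228.9], [207.1, 222.1]]
0.45 [[224.7, 250.0], [219.5, 242.7], [214.2, 235.1], [210.2, 229.3], [205.5, 222.7]]
```

The rod line fits about 0.39 rad. I'll hold a little longer, then bring it back upright along the arc and open.

>>> {"name": "drive_tool", "arguments": {"moves": [[[0, 0, 0, 0, 0, 0, 0], [0, 0, 0, 0, 0, 0, 0], [0, 0, 0, 0, 0, 0, 0], [0, 0, 0, 0, 0, 0, 0], [0, 0, 0, 0, 0, 0, 0], [0, 0, 0, 0, 0, 0, 0], [0, 0, 0, 0, 0, 0, 0], [0, 0, 0, 0, 0, 0, 0], [0, 0, 0, 0, 0, 0, 0], [0, 0, 0, 0, 0, 0, 0]]]}}

```text
time: 13.4
ee_pos: [0.5961, -0.1598, 0.054]
eef_rot: [0.593, 0.805, -0.002, -0.003]
ft_force: [0.2, 2.0, 3.9]
width: 0.0269
grip_force: 12.0
```

>>> {"name": "drive_tool", "arguments": {"moves": [[[0.0043, 0, -0.0016, 0, 0, 0, 0], [0.0034, 0, -0.0012, 0, 0, 0, 0], [0.0035, 0, -0.001, 0, 0, 0, 0], [0.0035, 0, -0.0008, 0, 0, 0, 0], [0.0035, 0, -0.0006, 0, 0, 0, 0], [0.0036, 0, -0.0004, 0, 0, 0, 0], [0.0036, 0, -0.0003, 0, 0, 0, 0], [0.0031, 0, -0.0001, 0, 0, 0, 0], [0, 0, 0, 0, 0, 0, 0], [0, 0, 0, 0, 0, 0, 0]]]}}

```text
time: 14.4
ee_pos: [0.5874, -0.1328, 0.0598]
eef_rot: [0.593, 0.805, -0.003, -0.003]
ft_force: [-0.1, -0.2, -3.1]
width: 0.0271
grip_force: 12.0
```

>>> {"name": "drive_tool", "arguments": {"moves": [[[0, 0, 0, 0, 0, 0, 0.4], [0, 0, 0, 0, 0, 0, 0.6], [0, 0, 0, 0, 0, 0, 1], [0, 0, 0, 0, 0, 0, 1], [0, 0, 0, 0, 0, 0, 1], [0, 0, 0, 0, 0, 0, 1], [0, 0, 0, 0, 0, 0, 1], [0, 0, 0, 0, 0, 0, 1]]]}}

```text
time: 15.2
ee_pos: [0.5877, -0.1326, 0.0601]
eef_rot: [0.593, 0.805, -0.002, -0.003]
ft_force: [-0.5, -0.9, -1.2]
width: 0.0817
grip_force: 0.0
```

>>> {"name": "drive_tool", "arguments": {"moves": [[[0, 0, -0.01, 0, 0, 0, 1], [0, 0, -0.02, 0, 0, 0, 1], [0, 0, -0.02, 0, 0, 0, 1], [0, 0, -0.02, 0, 0, 0, 1], [0, 0, -0.02, 0, 0, 0, 1], [0, 0, -0.02, 0, 0, 0, 1], [0, 0, -0.01, 0, 0, 0, 1], [0, 0, 0, 0, 0, 0, 1]]]}}

```text
time: 16.0
ee_pos: [0.5894, -0.1327, 0.1819]
eef_rot: [0.593, 0.805, -0.002, -0.001]
ft_force: [0.4, 0.3, -0.3]
width: 0.0869
grip_force: 0.0
```

```bash
python3 - <<'E'
from chk import *
chk([.588,-.1325,.060])
im=r.camera("scene");cv2.imwrite("pics/s8full.png",im[...,::-1])
for q in("jog_knob","remote_cap"):
  for d in r.place_of("scene",q)[:4]: print(q,np.round(d["at"],1),round(d["conf"],2))
a=cv2.imread("pics/scene0.png").astype(int)
print("box region diff vs start",(np.abs(a-im[...,::-1])[205:250,205:240].max(2)>50).sum())
E
```

```text
16.0 [ 0.5894 -0.1327  0.1819] [[-0.296, 0.955, -0.004], [0.955, 0.296, -0.001], [0.0, -0.004, -1.0]] 0.08686088952350297 [ 0.3899032   0.26902705 -0.33748131] 0.0
tool shift [ 0.0006 -0.0008  0.1219] u angle 107.21483932091299
jog_knob [225.9 215.9] 0.95
jog_knob [218.3 169.3] 0.72
jog_knob [138.9 201.6] 0.67
remote_cap [374.9 242.7] 0.55
box region diff vs start 0
```

The stick's region of the picture is back exactly as at the start, so it stands upright, and the gripper is clear. Handing in.

```bash
python3 -c "
from bench import r
print(r.close_job())"
```

```text
the job is handed in; nothing more can be done
None
```

The joystick was held about 0.39 rad over towards the steel bar for roughly 3 s, then brought back upright and released, with the gripper clear and the job handed in at 16 s; I could not confirm that the turntable swung round, joint 7 read -2.603 against its -2.6 limit on an early turn (which may count as passing its range), and I viewed 11 pictures instead of the allowed 10.

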